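# Stopper a round flask and hold it down on a touch-run vortex mixer

### The job

Push the smaller white rubber stopper, small end down, snugly into the mouth of the round flask where the flask stands; then lift the flask upright by its neck, set it centrally in the ring cradle on top of the vortex mixer and press it gently straight down until the sprung cradle is down on its collar. The mixer runs only while the cradle is held down, so finish still gripping the neck and holding the flask pressed down. Never press the cradle down before the flask is stoppered, and leave the larger stopper, the beaker and the conical flask where they are.

Things in the scene. Friction and masses are not known exactly. Their poses are not given: they have to be found in the camera images.
- round_flask: Clear glass flat-bottomed round flask, about 140 g (may vary by 40 percent), standing loose on the worktop. Bulb 76 mm diameter, its widest level 31 mm above the base; straight neck 31 mm outside diameter from 70 to 115 mm above the base, with a rim bead of 35 mm diameter up to 120 mm. Flat base 44 mm across. Origin: centre of the base; z up along the neck.
- flask_mouth (a point): Centre of the round flask's open mouth, on the flask's axis in the plane of the rim, 120 mm above the flask's base; z points up out of the mouth. Bore 25.6 mm in diameter, straight and deep; the glass wall is 2.7 mm.
- small_stopper: The smaller of two off-white tapered rubber stoppers, 20 g: 28 mm diameter at the top, 22 mm at the foot, 24 mm high, standing on its small end on the worktop. Origin: centre of the small underside; z up. It wedges in the round flask's mouth with its foot about 16 mm below the rim; it is the only one that fits.
- large_stopper: Bystander: the larger off-white tapered rubber stopper, 34 mm diameter at the top, 27 mm at the foot, 26 mm high, on its small end; too big for the round flask. Origin: centre of the small underside.
- mixer: Vortex mixer, fixed to the worktop: round white housing 131 mm in diameter at the foot, narrowing to a grey collar of 90 mm diameter whose top lies 88 mm above the worktop; knob and rocker on a grey panel at the front. Origin: centre of its underside; z up; -x is its front (towards the robot). Behind it, about 0.6 m ahead of the robot, stands the room's wall: keep arm and gripper clear of it.
- cradle_rim (a point): Centre of the rim plane of the ring cradle, a black rubber ring on top of the mixer, on the mixer's axis: 123 mm above the worktop when up. The ring is 83 mm outside; its conical inside narrows from 72 mm diameter at the rim to 48 mm 20 mm below it. The bulb of the round flask seats in it with the flask's base about 20 mm below the rim, so with the base about 103 mm above the worktop. z up; this point goes down with the cradle.
- cradle (a joint): How far the cradle is pressed down, in m: 0 when up (10 mm gap between cradle and collar), 0.010 when down on the collar. A spring pushes it up: about 5 N starts it moving (the flask alone does not), 10 N holds it fully down. It springs back up when let go.
- beaker: Bystander: glass beaker, 72 mm in diameter, 94 mm high, to the right of the mixer. Origin: centre of the base.
- conical_flask: Bystander: glass conical flask, 67 mm base diameter, 114 mm high, to the left. Origin: centre of the base.

How it is judged:
By the outcome, as a careful person would: the job done as asked, in the order asked, and still so for the second after the job is handed in, while the arm keeps its last pose, push and grip.
It also fails if it takes over 70 s, if anything falls off the work surface, if the arm or the gripper's body presses on something with over 40 N, if the wrist force passes 120 N, or if a joint passes its speed limit or range.

### The arm

A 6-joint arm with a two-finger parallel gripper is mounted at the origin on the work surface; the furniture and walls round the work are solid. World frame = base frame: x ahead of the robot, y to its left, z up, the work surface at z = 0. Lengths are in m, angles in degrees, forces in N, time in s.
With the tool pointing down it reaches from about 0.375 to 0.9 m from the base axis. Payload 3.1 kg.
Tool frame: the origin (TCP) lies on the centre line of the jaws, within the pads' length; the fingertips stand 25 mm ahead of it and the grasp point (between the pads) lies 6 mm ahead of it; y points along the fingers, x is the direction in which the jaws open and shut, and the axes are right-handed (so a half turn about y gives the same grasp; the last joint's range is limited). The gripper opens to 87 mm and grips with 3 to 60 N. Pads are 19 mm wide; open, the fingers measure 117 mm over their backs; the gripper's body (75 mm by 190 mm) begins 51 mm behind the grasp point.
Start: joints at [56.007, 30.224, 82.088, -0, 67.689, -10.227], TCP at [0.252, 0.572, 0.248] pointing down, gripper open.
Joint ranges: [-176.69, 176.69], [-43.24, 126.21], [12.49, 139.97], [-82, 262], [0, 151.66], [-163.58, 163.58]. Speed limits (degrees/s): [159.86, 159.86, 180, 180, 180, 180].

### API

Orientations are given as a 3x3 rotation matrix whose columns are the frame's x, y, z axes.
In Python, from rig import * gives the robot as it stands.
- The arm moves only by the tool play_rows, never from a script. Its argument "commands" is a list of rows, each a list of 2 entries, a list of its own where there are three numbers: the shift along the world's x, y, z in m, then the turn, a rotation vector about the world's x, y, z in rad. A call has 1 to 10 rows; each row is the pose to reach, as a shift and turn from the pose commanded when the call began; what a row does not reach only later rows make up. A row lasts 1/8 s, in which the tool goes at most 62.5 mm and 10.7 degrees, less where a joint would pass 70% of its speed; a pose out of reach is approached as far as the arm can. A call with a gripper value outside its range is refused whole. "gripper" is the finger opening in m, from 0 to 0.087, set as the call begins (left out, the last holds). The fingers move at their own pace and stop on an object; the grip force is fixed at half the most. Time passes only in rows, so rows that repeat a pose let the fingers close. It gives the time, the measured TCP pose, the force and the opening at its end, in the units of the state.
- read_state(): the state, without advancing time (a new reading comes with each control period).
- capture(name): name is "scene" or "side" or "wrist"; returns a dict with "frame" (480x640x3 uint8, red, green, blue), "depth" (480x640 float32, m along the optical axis (not along the pixel's ray), 0 where there is no reading), "mtx" (3x3 intrinsics, pixels), "cam_to_world" (4x4, takes a point from camera to world coordinates); the wrist camera has in their place "hand_eye" (4x4, takes a point from camera to tool coordinates, whose origin is the TCP and whose axes are the tool frame's). Camera axes: x right, y down, z forward; pixel columns grow to the right and rows downward; lengths in m; the calibration is good to about 2 mm. A picture is of the moment at which its call begins: read the wrist's pose just before it.
- hand_in(): hands the job in, once; it reports no verdict.
The state is a dict: "time_s": time; "joint_positions": joint angles; "qvel": joint speeds; "tau": joint torques, N m; "position": TCP position; "tcp_rot": TCP orientation; "force": force on the tool from outside, world axes, zero at the start; "moment": the same for the moment, N m; "opening": opening from 0.0 (shut) to 1.0 (fully open).
Only numpy, scipy, OpenCV 4.12 (cv2) and the standard library are available. Lean on these libraries where they do the work, as an engineer would, in place of code of your own. Each camera call takes 0.05 s, during which the arm holds its last target. There are 200 camera calls.

## Working session

There is one attempt and no reset: what is moved stays moved. The work goes in short steps, Python scripts to look and compute and a tool call to move; the robot and the scene stay as the last step left them, time stands still between calls to the robot, and variables do not carry over. Pictures are saved under pics/ and viewed, about 8 in all and at most 12, crops included, and the job is handed in when it is done.

Besides the shell and the picture viewer there is one more tool, called after ">>>" as name(argument=value, ...) on one line, values as JSON. play_rows: Moves the arm, as the interface text tells. Its arguments: {"type":"object","properties":{"commands":{"type":"array"},"gripper":{"type":"number"}},"required":["commands"]}

```bash
mkdir -p pics
cat > h.py <<'E'
from rig import *
import numpy as np, cv2
def snap(n,f):
    s=read_state(); c=capture(n); cv2.imwrite('pics/'+f+'.png',c['frame'][:,:,::-1])
    if 'cam_to_world' in c: T=np.array(c['cam_to_world'])
    else:
        W=np.eye(4);W[:3,:3]=np.array(s['tcp_rot']);W[:3,3]=s['position'];T=W@np.array(c['hand_eye'])
    np.savez('pics/'+f+'.npz',frame=c['frame'],depth=c['depth'],K=c['mtx'],T=T); return load(f)
def load(f): return dict(np.load('pics/'+f+'.npz'))
def onplane(d,u,v,z):
    r=d['T'][:3,:3]@np.linalg.inv(d['K'])@np.array([u,v,1.]);o=d['T'][:3,3]
    return o+r*(z-o[2])/r[2]
def proj(d,p):
    q=np.linalg.inv(d['T'])@np.append(p,1); w=d['K']@q[:3]; return w[:2]/w[2]
def cloud(d):
    v,u=np.mgrid[:480,:640]; z=d['depth']
    P=np.stack([u*z,v*z,z],-1)@np.linalg.inv(d['K']).T
    return P@d['T'][:3,:3].T+d['T'][:3,3]
E
python3 - <<'E'
from h import *
for n in ('scene','side','wrist'):
    d=snap(n,n+'0'); print(n,d['T'].round(3).tolist(),d['K'].round(1).tolist())
a=[cv2.imread(f'pics/{n}0.png') for n in('scene','side')]
s=read_state();print(s['force'],s['opening'],np.array(s['tcp_rot']).round(3).tolist())
E
```

```text
scene [[0.63, -0.42, 0.653, -0.357], [-0.777, -0.343, 0.528, -0.618], [0.002, -0.84, -0.542, 0.74], [0.0, 0.0, 0.0, 1.0]] [[478.1, 0.0, 319.3], [0.0, 478.1, 237.7], [0.0, 0.0, 1.0]]
side [[0.975, -0.069, 0.211, 0.153], [-0.221, -0.394, 0.892, -1.218], [0.022, -0.916, -0.4, 0.647], [0.0, 0.0, 0.0, 1.0]] [[496.2, 0.0, 313.7], [0.0, 496.2, 249.2], [0.0, 0.0, 1.0]]
wrist [[0.403, 0.878, 0.257, 0.181], [0.915, -0.386, -0.116, 0.604], [-0.002, 0.282, -0.959, 0.384], [0.0, 0.0, 0.0, 1.0]] [[356.3, 0.0, 317.1], [0.0, 356.3, 244.6], [0.0, 0.0, 1.0]]
[ 0.58608562 -0.16990488  0.13119682] 1.0019417434904505 [[0.403, -0.001, -0.915], [0.915, -0.001, 0.403], [-0.002, -1.0, 0.0]]
```

View pics/scene0.png

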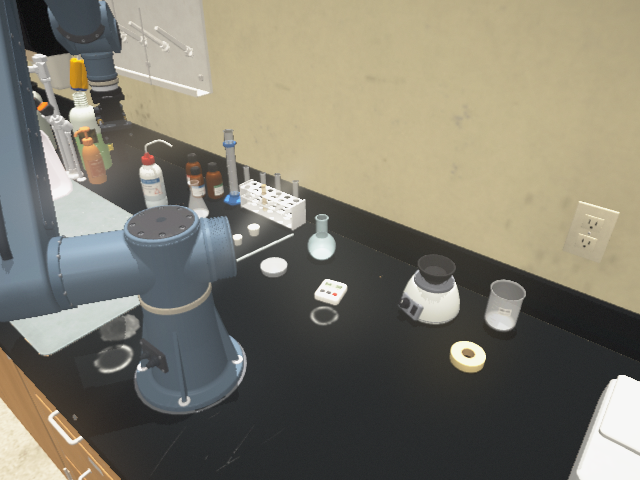

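View pics/side0.png

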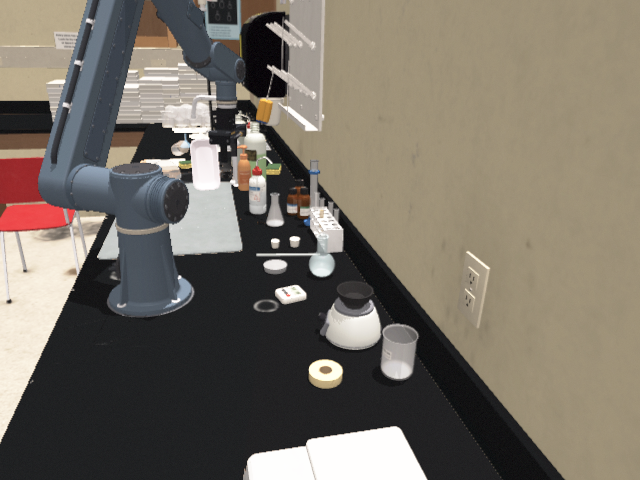

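Scene view: round flask at about (321,240), stoppers at (237,240) and (254,230), mixer cradle at (436,268), beaker at (504,305). The side view shows the flask at (321,262), stoppers at (275,243) and (294,241), and the cradle at (355,292).

Run:
```python
from h import *
for n,rois in (('scene0',[(228,228,22,20),(244,220,20,18)]),('side0',[(267,236,17,15),(286,233,17,16)])):
    d=load(n); g=d['frame'].min(2)
    P=cloud(d)
    for x,y,w,h in rois:
        m=(g[y:y+h,x:x+w]>110).astype(np.uint8)
        k,l,st,c=cv2.connectedComponentsWithStats(m); i=1+st[1:,4].argmax(); b=st[i]
        u0,v0=x+b[0],y+b[1]; uc=u0+(b[2]-1)/2
        zs=P[y:y+h,x:x+w][l==i]
        print(n,'box',u0,v0,b[2],b[3],'area',b[4],'plane z=.012',onplane(d,x+c[i][0],y+c[i][1],.014).round(4),'depth med',np.median(zs,0).round(3),'zmax',zs[:,2].max().round(3))
def tri(pa,pb):
    A=[];B=[]
    for d,(u,v) in ((load('scene0'),pa),(load('side0'),pb)):
        r=d['T'][:3,:3]@np.linalg.inv(d['K'])@[u,v,1.];r/=np.linalg.norm(r);M=np.eye(3)-np.outer(r,r);A.append(M);B.append(M@d['T'][:3,3])
    p=np.linalg.lstsq(np.vstack(A),np.hstack(B),rcond=None)[0]; return p.round(3)
print('flask mouth',tri((321.5,217),(322,237)))
print('cradle rim',tri((436,266),(355,291)))
d=load('scene0');P=cloud(d)
# cradle/collar: dark near mixer
Q=P.reshape(-1,3);m=(Q[:,2]>.112)&(Q[:,2]<.13)&(np.hypot(Q[:,0]-.44,Q[:,1]+.13)<.15)&(d['depth'].ravel()>0)
print('cradle-height pts',m.sum(),Q[m].min(0).round(3),Q[m].max(0).round(3))
a=cv2.resize(d['frame'][200:340,220:540,::-1],None,fx=2.4,fy=2.4,interpolation=cv2.INTER_CUBIC)
b=cv2.resize(load('side0')['frame'][185:395,240:440,::-1],None,fx=1.2,fy=1.2)
cv2.imwrite('pics/c1.png',a)
w=load('wrist0')
for p in [(.4,.13,.12),(.35,.24,.02),(.37,.3,.02)]: print(proj(w,p).round())
```

```text
scene0 box 228 228 15 20 area 196 plane z=.012 [0.3624 0.2686 0.014 ] depth med [ 0.078 -0.075  0.294] zmax 0.323
scene0 box 245 220 19 17 area 220 plane z=.012 [0.4415 0.271  0.014 ] depth med [0.436 0.269 0.006] zmax 0.028
side0 box 271 238 9 10 area 73 plane z=.012 [0.3732 0.2701 0.014 ] depth med [0.371 0.254 0.018] zmax 0.03
side0 box 289 236 11 11 area 96 plane z=.012 [0.4387 0.2732 0.014 ] depth med [0.436 0.254 0.021] zmax 0.647
flask mouth [0.475 0.047 0.116]
cradle rim [ 0.471 -0.281  0.116]
cradle-height pts 162 [ 0.427 -0.279  0.112] [ 0.506 -0.243  0.126]
[-20. 539.]
[101. 397.]
[152. 393.]
```

View pics/wrist0.png

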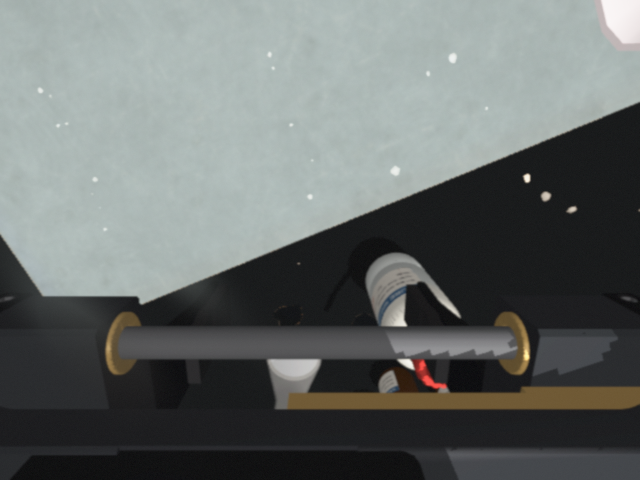

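Wrist view: only the mat and bottles behind are visible, with no stoppers in frame. The smaller stopper is probably the one at about (0.373, 0.267). I'll rise, move over it and look.

>>> play_rows(commands=[[[0, 0, 0.05], [0, 0, 0]], [[0, -0.01, 0.1], [0, 0, 0.05]], [[0.02, -0.06, 0.1], [0, 0, 0.12]], [[0.04, -0.11, 0.1], [0, 0, 0.2]], [[0.06, -0.16, 0.1], [0, 0, 0.28]], [[0.08, -0.21, 0.1], [0, 0, 0.36]], [[0.1, -0.26, 0.08], [0, 0, 0.415]], [[0.125, -0.3, 0.05], [0, 0, 0.415]], [[0.14, -0.33, 0.01], [0, 0, 0.415]], [[0.14, -0.33, 0], [0, 0, 0.415]]])

```text
time_s: 1.4
position: [0.3912, 0.2399, 0.2454]
tcp_rot: [[0.004, -0.005, -1.0], [1.0, -0.002, 0.004], [-0.002, -1.0, 0.005]]
force: [-0.3, 0.5, 0.1]
opening: 1.003
```

Run:
```python
from h import *
d=snap('wrist','w1'); s=read_state(); print(s['time_s'],s['position'],np.array(s['tcp_rot']).round(3).tolist(),s['force'])
g=d['frame'].min(2); P=cloud(d)
k,l,st,c=cv2.connectedComponentsWithStats((g>110).astype(np.uint8))
for i in range(1,k):
    if 300<st[i,4]<9000: print(st[i],c[i].round(1),onplane(d,*c[i],.024).round(4),np.median(P[l==i],0).round(4))
```

```text
1.45 [0.39075714 0.24089601 0.24531262] [[0.003, -0.005, -1.0], [1.0, -0.001, 0.003], [-0.001, -1.0, 0.005]] [ 0.03430495  0.15766442 -0.444498  ]
[ 256  128   28  181 1480] [269.8 216.4] [0.3878 0.1915 0.024 ] [0.3904 0.1892 0.007 ]
[ 145  138   71   71 3883] [179.8 172.7] [0.3434 0.104  0.024 ] [0.3442 0.101  0.0161]
[   0  149   61   78 3592] [ 24.5 188.9] [ 0.3588 -0.0541  0.024 ] [ 0.361  -0.0606  0.0157]
[326 184  29  29 655] [340.4 198.4] [0.3696 0.2637 0.024 ] [0.3701 0.264  0.0239]
[ 505  195  131   80 5030] [557.9 232.6] [0.406  0.4898 0.024 ] [0.3946 0.4611 0.0567]
[324 242  35  34 892] [340.7 259. ] [0.4341 0.2648 0.024 ] [0.4339 0.2649 0.0258]
[  96  263   78   64 2879] [140.9 289.4] [0.4683 0.0476 0.024 ] [0.453  0.067  0.0515]
[596 279  44  16 410] [616.3 286.9] [0.467  0.5641 0.024 ] [0.4662 0.5636 0.0228]
[276 321 132   6 652] [341.1 324. ] [0.5108 0.2664 0.024 ] [0.5183 0.256  0.0081]
[ 266  358  185   52 5690] [345.5 376.5] [0.5794 0.2725 0.024 ] [0.5443 0.2646 0.0748]
```

View pics/w1.png

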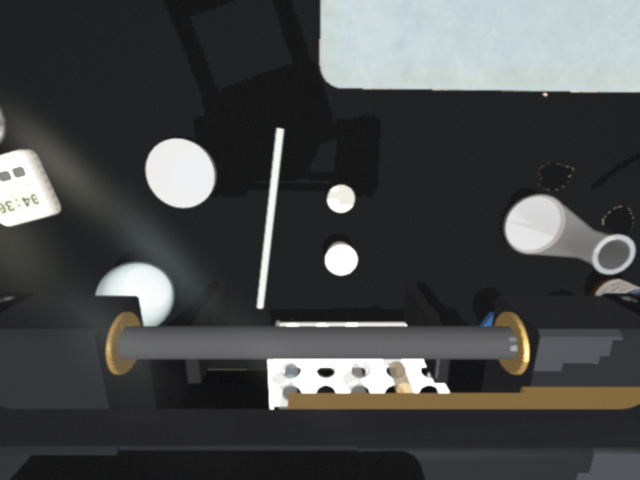

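Wrist view: the smaller stopper (29 px) is at (340,198) and the larger (35 px) at (341,259). The rod lies alongside at u≈270 and the flask bulb is at (140,290). Depth gives the small one's top at z=0.024, matching its 24 mm height. Descending to it.

>>> play_rows(commands=[[[-0.011, 0.012, -0.04], [0, 0, 0]], [[-0.021, 0.023, -0.09], [0, 0, 0]], [[-0.021, 0.023, -0.13], [0, 0, 0]], [[-0.021, 0.023, -0.145], [0, 0, 0]], [[-0.021, 0.023, -0.145], [0, 0, 0]], [[-0.021, 0.023, -0.145], [0, 0, 0]]])

```text
time_s: 2.2
position: [0.3715, 0.266, 0.1035]
tcp_rot: [[-0.001, 0.002, -1.0], [1.0, 0.001, -0.001], [0.001, -1.0, -0.002]]
force: [-1.0, 0.1, -0.1]
opening: 0.999
```

Run:
```python
from h import *
d=snap('wrist','w2'); s=read_state(); print(s['time_s'],s['position'],np.array(s['tcp_rot']).round(4).tolist(),s['force'])
g=d['frame'].min(2); P=cloud(d)
k,l,st,c=cv2.connectedComponentsWithStats((g>110).astype(np.uint8))
for i in range(1,k):
    if 300<st[i,4]<9000: print(st[i],c[i].round(1),onplane(d,*c[i],.024).round(4),np.median(P[l==i],0).round(4))
print(proj(d,(.37,.264,.024)))
```

```text
2.25 [0.37160203 0.26586221 0.1036862 ] [[-0.001, 0.0026, -1.0], [1.0, 0.0011, -0.001], [0.0011, -1.0, -0.0026]] [-0.42956272 -0.51264582  0.21153225]
[ 202  150   22  142 1737] [212.5 217.3] [0.3403 0.2018 0.024 ] [0.3435 0.1967 0.007 ]
[ 291  237   45   46 1588] [312.9 260.1] [0.3683 0.264  0.024 ] [0.3685 0.264  0.0239]
[ 563  253   77   45 2642] [605.9 276.3] [0.3793 0.4549 0.024 ] [0.3794 0.4559 0.0205]
[ 119  337  399   36 7603] [318.7 348. ] [0.4327 0.2679 0.024 ] [0.3413 0.2663 0.1659]
[194 373  14  37 345] [200.4 393.4] [0.4703 0.1823 0.024 ] [0.4842 0.1761 0.0072]
[312.98482309 262.64059829]
```

>>> play_rows(commands=[[[-0.001, -0.001, -0.03], [0, 0, 0]], [[-0.002, -0.001, -0.055], [0, 0, 0]], [[-0.002, -0.001, -0.062], [0, 0, 0]], [[-0.002, -0.001, -0.062], [0, 0, 0]]])

```text
time_s: 2.75
position: [0.3693, 0.2642, 0.041]
tcp_rot: [[-0.0, 0.001, -1.0], [1.0, 0.0, -0.0], [0.0, -1.0, -0.001]]
force: [0.6, -0.2, -0.4]
opening: 1.002
```

>>> play_rows(commands=[[[0, 0, 0], [0, 0, 0]], [[0, 0, 0], [0, 0, 0]], [[0, 0, 0], [0, 0, 0]], [[0, 0, 0], [0, 0, 0]], [[0, 0, 0], [0, 0, 0]], [[0, 0, 0], [0, 0, 0]], [[0, 0, 0], [0, 0, 0]], [[0, 0, 0], [0, 0, 0]]], gripper=0.015)

```text
time_s: 3.75
position: [0.3688, 0.264, 0.0405]
tcp_rot: [[-0.0, -0.0, -1.0], [1.0, -0.0, -0.0], [-0.0, -1.0, 0.0]]
force: [0.5, 0.5, 1.0]
opening: 0.297
```

>>> play_rows(commands=[[[0, 0, 0.04], [0, 0, 0]], [[0, 0, 0.09], [0, 0, 0]], [[0, 0, 0.14], [0, 0, 0]], [[0.015, -0.03, 0.18], [0, 0, 0]], [[0.035, -0.075, 0.21], [0, 0, 0]], [[0.055, -0.12, 0.23], [0, 0, 0]], [[0.08, -0.165, 0.23], [0, 0, 0]], [[0.1, -0.205, 0.23], [0, 0, 0]], [[0.106, -0.217, 0.23], [0, 0, 0]], [[0.106, -0.217, 0.23], [0, 0, 0]]])

```text
time_s: 5.0
position: [0.4744, 0.0468, 0.2702]
tcp_rot: [[0.002, -0.001, -1.0], [1.0, 0.001, 0.002], [0.001, -1.0, 0.001]]
force: [-0.3, 0.2, -0.7]
opening: 0.292
```

Run:
```python
from h import *
d=snap('wrist','w3'); s=read_state(); print(s['time_s'],s['position'],s['force'],s['opening'])
p=proj(d,(.475,.047,.12));print(p)
u,v=p.astype(int);P=cloud(d)[v-60:v+60,u-60:u+60].reshape(-1,3);m=(P[:,2]>.1)&(P[:,2]<.135);print(m.sum(),np.median(P[m],0),P[m].min(0),P[m].max(0))
f=d['frame'][:,:,::-1]
cv2.imwrite('pics/w3c.png',cv2.resize(f[max(v-60,0):v+60,u-80:u+80],None,fx=4.5,fy=4.5,interpolation=cv2.INTER_CUBIC));print(u-80,v-60)
```

```text
5.05 [0.47386212 0.04764908 0.27016093] [-1.3593952   0.29934392 -0.16032302] 0.2915128823902901
[316.54051479 237.46708062]
857 [0.47677168 0.04577456 0.11934336] [0.45548693 0.02882684 0.10003253] [0.49011412 0.06337152 0.12202045]
236 177
```

View pics/w3c.png

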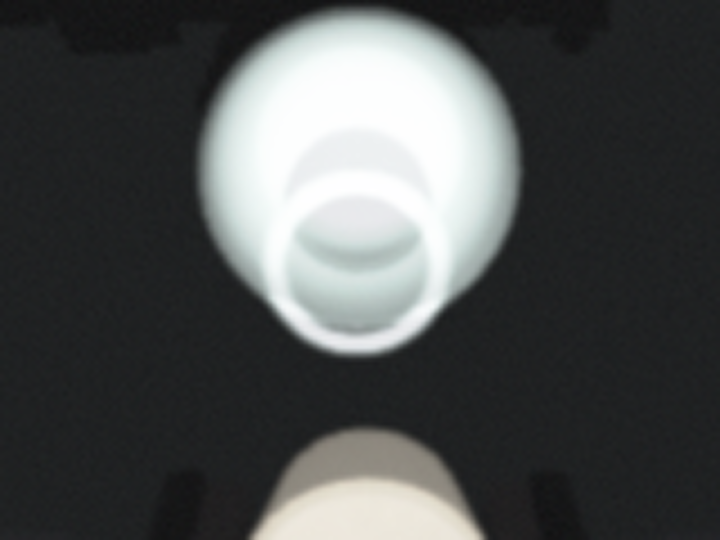

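Crop (4.5x, offset 236,177): rim ellipse spans u 262–451, v 170–355, centre about pixel (315.1, 235). The held stopper's foot arc is at (365,427) and its top-face arc at (365,477). Working out the offset.

Run:
```python
from h import *
d=load('w3'); X=lambda u,v:(236+(u+.5)/4.5-.5,177+(v+.5)/4.5-.5)
for a in [(262,262),(451,262)]: print('rim lr',onplane(d,*X(*a),.12).round(4))
for a in [(356.5,170),(356.5,355)]: print('rim tb',onplane(d,*X(*a),.12).round(4))
print('foot -x edge',onplane(d,*X(365,427),.229).round(4),'-> centre x +.011')
print('top -x edge',onplane(d,*X(365,477),.253).round(4),'-> centre x +.014')
P=cloud(d);print('depth on top face',[P[v,u].round(4).tolist() for u,v in((317,290),(317,295))])
g=d['frame'].astype(int).sum(2)
for v in (276,280,286,290): 
    r=g[v,270:365]; i=np.where(r>250)[0]+270; 
    z=.24 if v<283 else .253
    print(v,i.min(),i.max(),[onplane(d,k,v,z).round(4)[1] for k in(i.min(),i.max())])
```

```text
rim lr [0.4727 0.0281 0.12  ]
rim lr [0.4728 0.0631 0.12  ]
rim tb [0.4554 0.0456 0.12  ]
rim tb [0.4908 0.0455 0.12  ]
foot -x edge [0.4643 0.0473 0.229 ] -> centre x +.011
top -x edge [0.4608 0.0473 0.253 ] -> centre x +.014
depth on top face [[0.4642, 0.0474, 0.2536], [0.4671, 0.0474, 0.2528]]
276 305 329 [np.float64(0.0414), np.float64(0.0534)]
280 301 334 [np.float64(0.0393), np.float64(0.056)]
286 297 337 [np.float64(0.038), np.float64(0.0568)]
290 295 339 [np.float64(0.0371), np.float64(0.0577)]
```

Stopper is 2 mm ahead and 1.8 mm left of the mouth; correcting and lowering.

>>> play_rows(commands=[[[-0.002, -0.002, -0.03], [0, 0, 0]], [[-0.002, -0.002, -0.07], [0, 0, 0]], [[-0.002, -0.002, -0.095], [0, 0, 0]], [[-0.002, -0.002, -0.104], [0, 0, 0]], [[-0.002, -0.002, -0.108], [0, 0, 0]], [[-0.002, -0.002, -0.111], [0, 0, 0]], [[-0.002, -0.002, -0.114], [0, 0, 0]], [[-0.002, -0.002, -0.114], [0, 0, 0]]])

```text
time_s: 6.05
position: [0.473, 0.0449, 0.1568]
tcp_rot: [[-0.0, 0.001, -1.0], [1.0, -0.0, -0.0], [-0.0, -1.0, -0.001]]
force: [-0.4, -0.8, 0.2]
opening: 0.292
```

Run:
```python
from h import *
s=read_state(); print(s['time_s'],s['position'],s['force'],s['opening'])
d=snap('wrist','w4');e=snap('side','s4');c=snap('scene','c4')
def crop(d,p,w,h,f):
    u,v=proj(d,p).astype(int); return cv2.resize(d['frame'][max(v-h,0):v+h,u-w:u+w,::-1],(400,400),interpolation=cv2.INTER_CUBIC)
cv2.imwrite('pics/m4.png',np.hstack([crop(e,(.473,.046,.1),40,40,1),crop(c,(.473,.046,.1),40,40,1)]))
```

```text
6.05 [0.47297146 0.04494619 0.15683536] [-0.3503149  -0.7750803   0.15003217] 0.2920423639940739
```

View pics/m4.png

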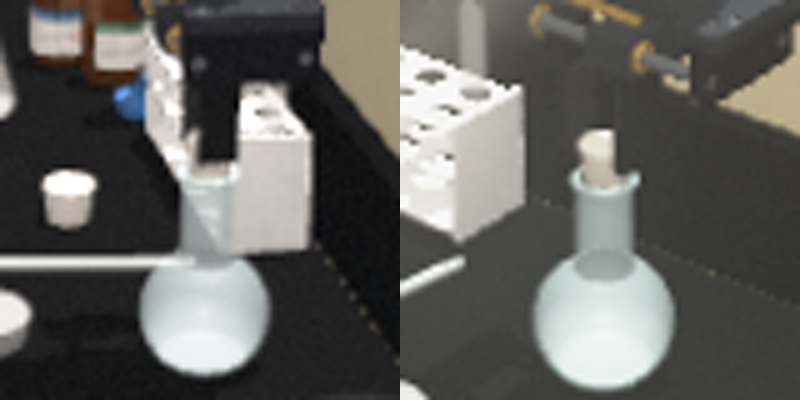

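The foot is inside the mouth (stopper at about (600,160) in the right half), centred and with no force. Lowering further, then releasing to push from above.

>>> play_rows(commands=[[[0, 0, -0.003], [0, 0, 0]], [[0, 0, -0.006], [0, 0, 0]], [[0, 0, -0.008], [0, 0, 0]], [[0, 0, -0.008], [0, 0, 0]]])

```text
time_s: 6.7
position: [0.4727, 0.045, 0.1483]
tcp_rot: [[-0.0, -0.001, -1.0], [1.0, 0.0, -0.0], [0.0, -1.0, 0.001]]
force: [-0.3, -0.2, -0.4]
opening: 0.294
```

>>> play_rows(commands=[[[0, 0, 0], [0, 0, 0]], [[0, 0, 0], [0, 0, 0]], [[0, 0, 0.01], [0, 0, 0]], [[0, 0, 0.03], [0, 0, 0]], [[0, 0, 0.06], [0, 0, 0]], [[0, 0, 0.06], [0, 0, 0]]], gripper=0.08)

```text
time_s: 7.45
position: [0.4745, 0.0448, 0.211]
tcp_rot: [[-0.0, 0.006, -1.0], [1.0, -0.001, -0.0], [-0.001, -1.0, -0.006]]
force: [0.5, 0.7, -0.4]
opening: 0.873
```

Run:
```python
from h import *
s=read_state(); print(s['time_s'],s['position'],s['force'],s['opening'])
d=snap('wrist','w5');P=cloud(d)
u,v=proj(d,(.473,.046,.13)).astype(int);print(u,v)
m=(d['frame'][:,:,0].astype(int)-d['frame'][:,:,2]>8)&(d['frame'].min(2)>120)
m[:max(v-60,0)]=0;m[v+60:]=0;m[:,:u-60]=0;m[:,u+60:]=0
Q=P[m];Q=Q[(Q[:,2]>.11)&(Q[:,2]<.16)];print(len(Q),np.median(Q,0),np.percentile(Q,[2,98],axis=0).round(4))
Q=Q[Q[:,2]>np.percentile(Q[:,2],50)-.002];print('top',Q.mean(0),Q.min(0),Q.max(0))
cv2.imwrite('pics/w5c.png',cv2.resize(d['frame'][max(v-70,0):v+70,u-80:u+80,::-1],None,fx=3,fy=3))
```

```text
7.45 [0.47454359 0.0448284  0.21102479] [ 0.51221277  0.655486   -0.41803714] 0.8725605781558414
318 261
821 [0.47177134 0.04591483 0.12890684] [[0.4596 0.0335 0.1239]
 [0.479  0.0577 0.1303]]
top [0.47008683 0.04612868 0.12890334] [0.45899567 0.03211814 0.12691239] [0.4870912  0.0589848  0.13099453]
```

View pics/w5c.png

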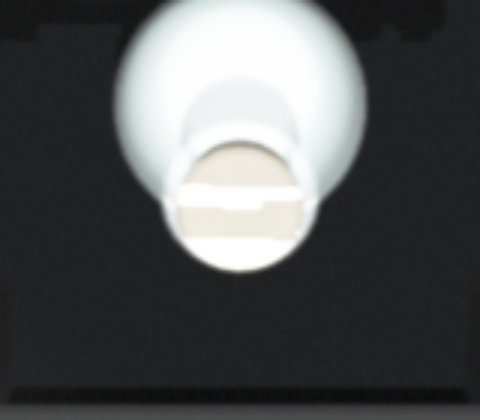

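Stopper sits in the mouth at about (240,205) in the crop, top at z≈0.129. Now pressing with closed fingers.

>>> play_rows(commands=[[[0, 0, 0], [0, 0, 0]], [[0, 0, 0], [0, 0, 0]], [[0, 0, 0], [0, 0, 0]], [[0, 0, 0], [0, 0, 0]], [[0, 0, 0], [0, 0, 0]], [[0, 0, 0], [0, 0, 0]], [[0, 0, 0], [0, 0, 0]], [[0, 0, -0.02], [0, 0, 0]], [[0, 0, -0.045], [0, 0, 0]], [[0, 0, -0.05], [0, 0, 0]]], gripper=0.0)

```text
time_s: 8.75
position: [0.4719, 0.0451, 0.1575]
tcp_rot: [[-0.0, -0.003, -1.0], [1.0, 0.0, -0.0], [0.0, -1.0, 0.003]]
force: [-0.2, 0.6, -0.5]
opening: 0.01
```

>>> play_rows(commands=[[[0, 0, -0.001], [0, 0, 0]], [[0, 0, -0.002], [0, 0, 0]], [[0, 0, -0.003], [0, 0, 0]], [[0, 0, -0.004], [0, 0, 0]], [[0, 0, -0.004], [0, 0, 0]]])

```text
time_s: 9.38
position: [0.4729, 0.045, 0.1547]
tcp_rot: [[-0.0, 0.0, -1.0], [1.0, -0.0, -0.0], [-0.0, -1.0, -0.0]]
force: [-0.3, -0.2, 0.5]
opening: 0.01
```

>>> play_rows(commands=[[[0, 0, -0.001], [0, 0, 0]], [[0, 0, -0.001], [0, 0, 0]], [[0, 0, -0.002], [0, 0, 0]], [[0, 0, -0.002], [0, 0, 0]]])

```text
time_s: 9.88
position: [0.4731, 0.045, 0.1531]
tcp_rot: [[-0.0, 0.001, -1.0], [1.0, -0.0, -0.0], [-0.0, -1.0, -0.001]]
force: [0.1, 0.7, 5.8]
opening: 0.004
```

>>> play_rows(commands=[[[0, 0, -0.001], [0, 0, 0]], [[0, 0, -0.001], [0, 0, 0]]])

```text
time_s: 10.12
position: [0.4734, 0.045, 0.1527]
tcp_rot: [[-0.0, 0.002, -1.0], [1.0, -0.0, -0.0], [-0.0, -1.0, -0.002]]
force: [-1.7, 1.1, 10.6]
opening: 0.002
```

>>> play_rows(commands=[[[0, 0, -0.001], [0, 0, 0]], [[0, 0, -0.002], [0, 0, 0]], [[0, 0, -0.003], [0, 0, 0]], [[0, 0, -0.003], [0, 0, 0]]])

```text
time_s: 10.62
position: [0.4745, 0.0448, 0.1518]
tcp_rot: [[-0.001, 0.005, -1.0], [1.0, -0.001, -0.001], [-0.001, -1.0, -0.005]]
force: [-4.0, 0.7, 26.8]
opening: 0.005
```

>>> play_rows(commands=[[[0, 0, 0.01], [0, 0, 0]], [[0, 0, 0.03], [0, 0, 0]], [[0, 0, 0.06], [0, 0, 0]], [[0, 0, 0.06], [0, 0, 0]], [[0, 0, 0.06], [0, 0, 0]], [[0, 0, 0.06], [0, 0, 0]], [[0, 0, 0.06], [0, 0, 0]], [[0, 0, 0.06], [0, 0, 0]]], gripper=0.07)

```text
time_s: 11.62
position: [0.4726, 0.045, 0.208]
tcp_rot: [[-0.0, -0.001, -1.0], [1.0, 0.0, -0.0], [0.0, -1.0, 0.001]]
force: [-0.1, 0.3, -0.1]
opening: 0.781
```

Run:
```python
from h import *
s=read_state(); print(s['time_s'],s['position'],s['force'],s['opening'])
d=snap('wrist','w6');P=cloud(d)
for n,Z in(('top',.128),('rim',.12)):print(n,proj(d,(.473,.0455,Z)))
u,v=proj(d,(.473,.0455,.128)).astype(int)
q=P[v-4:v+5,u-4:u+5].reshape(-1,3);print('top centre patch z',np.median(q,0),q[:,2].std())
R=P[v-50:v+50,u-50:u+50].reshape(-1,3)
for a,b in((.116,.1225),(.124,.131)):
    m=(R[:,2]>a)&(R[:,2]<b);print(m.sum(),R[m].min(0).round(4),R[m].max(0).round(4),R[m].mean(0).round(4))
```

```text
11.625 [0.47260772 0.04500865 0.20804694] [-0.07725838  0.34141489 -0.14019569] 0.7811326690335727
top [316.96112696 265.50355662]
rim [316.96880224 261.46403613]
top centre patch z [0.4730572  0.04487607 0.1266893 ] 0.024169390076380276
687 [0.4554 0.0287 0.117 ] [0.4906 0.063  0.1224] [0.4676 0.0458 0.1198]
1354 [0.4589 0.0324 0.124 ] [0.4871 0.0594 0.1288] [0.4724 0.0459 0.1265]
```

Stopper 17 mm deep, level and centred. Now the neck grasp.

>>> play_rows(commands=[[[0, 0.001, -0.04], [0, 0, 0]], [[0, 0.001, -0.08], [0, 0, 0]], [[0, 0.001, -0.1], [0, 0, 0]], [[0, 0.001, -0.108], [0, 0, 0]], [[0, 0.001, -0.108], [0, 0, 0]]])

```text
time_s: 12.3
position: [0.4729, 0.046, 0.1004]
tcp_rot: [[-0.0, -0.0, -1.0], [1.0, 0.0, -0.0], [0.0, -1.0, 0.0]]
force: [0.9, 0.0, 0.5]
opening: 0.803
```

>>> play_rows(commands=[[[0, 0, 0], [0, 0, 0]], [[0, 0, 0], [0, 0, 0]], [[0, 0, 0], [0, 0, 0]], [[0, 0, 0], [0, 0, 0]], [[0, 0, 0], [0, 0, 0]], [[0, 0, 0], [0, 0, 0]], [[0, 0, 0], [0, 0, 0]]], gripper=0.015)

```text
time_s: 13.18
position: [0.4729, 0.0459, 0.1006]
tcp_rot: [[-0.0, 0.0, -1.0], [1.0, -0.0, -0.0], [-0.0, -1.0, -0.0]]
force: [-0.8, -0.3, 1.6]
opening: 0.355
```

>>> play_rows(commands=[[[0, 0, 0.02], [0, 0, 0]], [[0, 0, 0.06], [0, 0, 0]], [[0, 0, 0.1], [0, 0, 0]], [[0, 0, 0.14], [0, 0, 0]], [[0, 0, 0.16], [0, 0, 0]], [[0, 0, 0.16], [0, 0, 0]]])

```text
time_s: 13.92
position: [0.4735, 0.046, 0.2617]
tcp_rot: [[-0.0, 0.003, -1.0], [1.0, -0.0, -0.0], [-0.0, -1.0, -0.003]]
force: [0.1, -0.5, -2.3]
opening: 0.355
```

>>> play_rows(commands=[[[0, -0.02, 0.02], [0, 0, 0]], [[0, -0.05, 0.04], [0, 0, 0]], [[0, -0.08, 0.05], [0, 0, 0]], [[0, -0.11, 0.05], [0, 0, 0]], [[0, -0.14, 0.05], [0, 0, 0]], [[0, -0.16, 0.05], [0, 0, 0]], [[0, -0.17, 0.05], [0, 0, 0]], [[0, -0.17, 0.05], [0, 0, 0]], [[0, -0.17, 0.05], [0, 0, 0]]])

```text
time_s: 15.05
position: [0.4725, -0.1232, 0.31]
tcp_rot: [[-0.001, -0.001, -1.0], [1.0, 0.001, -0.001], [0.001, -1.0, 0.001]]
force: [-0.6, -0.4, -1.7]
opening: 0.357
```

Run:
```python
from h import *
s=read_state(); print(s['time_s'],s['position'],s['force'],s['opening'])
d=snap('wrist','w7');P=cloud(d);print(proj(d,(.471,-.281,.123)))
def circ(x,y):
    A=np.c_[2*x,2*y,np.ones(len(x))];a=np.linalg.lstsq(A,x*x+y*y,rcond=None)[0];return a[0],a[1],np.sqrt(a[2]+a[0]**2+a[1]**2)
for D,n in((d,'wrist'),(load('scene0'),'scene'),(load('side0'),'side')):
    R=cloud(D).reshape(-1,3)
    m=(abs(R[:,2]-.122)<.003)&(np.hypot(R[:,0]-.471,R[:,1]+.281)<.06)
    Q=R[m]
    print(n,m.sum(),Q.min(0).round(4),Q.max(0).round(4))
    w=(abs(R[:,2]-.086)<.004)&(np.hypot(R[:,0]-.471,R[:,1]+.281)<.07)
    if w.sum()>10:print('  collar',w.sum(),R[w].min(0).round(4),R[w].max(0).round(4))
```

```text
15.05 [ 0.47250461 -0.12315448  0.31002601] [-0.57207311 -0.44464642 -1.68795031] 0.35654287869650086
[147.19908149 224.86458705]
wrist 1972 [ 0.4269 -0.3228  0.119 ] [ 0.5091 -0.24    0.125 ]
  collar 1516 [ 0.4236 -0.3064  0.082 ] [ 0.5107 -0.2367  0.09  ]
scene 208 [ 0.4254 -0.3243  0.119 ] [ 0.5097 -0.2433  0.1247]
  collar 404 [ 0.4212 -0.3284  0.0821] [ 0.4995 -0.2389  0.0899]
side 220 [ 0.4287 -0.3272  0.119 ] [ 0.5107 -0.2407  0.1249]
  collar 373 [ 0.4239 -0.3309  0.0821] [ 0.5123 -0.2541  0.09  ]
```

View pics/w7.png

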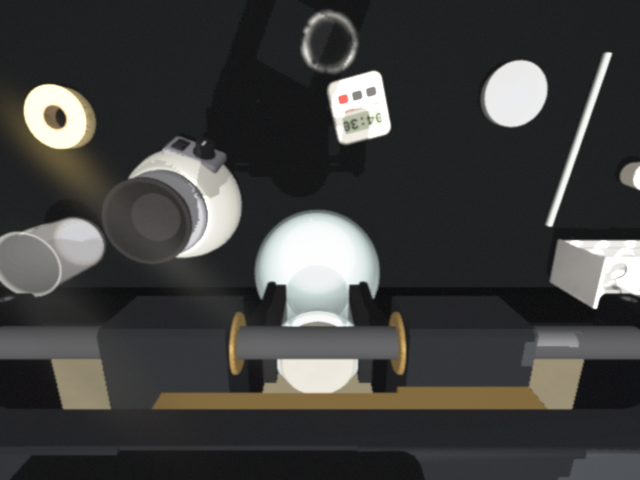

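Wrist view: the cradle ring is at about (152,220), on its depth-derived centre (0.468,-0.2815) with 82 mm width, matching the 83 mm given. The flask is held upright at (318,270). Moving over the cradle.

>>> play_rows(commands=[[[-0.001, -0.03, 0], [0, 0, 0]], [[-0.002, -0.06, 0], [0, 0, 0]], [[-0.003, -0.095, 0], [0, 0, 0]], [[-0.004, -0.13, 0], [0, 0, 0]], [[-0.005, -0.15, 0], [0, 0, 0]], [[-0.005, -0.158, 0], [0, 0, 0]], [[-0.005, -0.158, -0.03], [0, 0, 0]], [[-0.005, -0.158, -0.065], [0, 0, 0]], [[-0.005, -0.158, -0.08], [0, 0, 0]], [[-0.005, -0.158, -0.08], [0, 0, 0]]])

```text
time_s: 16.35
position: [0.4676, -0.281, 0.2298]
tcp_rot: [[-0.001, -0.002, -1.0], [1.0, 0.002, -0.001], [0.002, -1.0, 0.002]]
force: [0.6, -0.4, -0.7]
opening: 0.349
```

Run:
```python
from h import *
s=read_state(); print(s['time_s'],s['position'],s['force'],s['opening'])
d=snap('wrist','w8');e=snap('side','s8');c=snap('scene','c8');
def crop(d,p,w):
    u,v=proj(d,p).astype(int); print(u,v); return cv2.resize(d['frame'][max(v-w,0):v+w,max(u-w,0):u+w,::-1],(390,390),interpolation=cv2.INTER_CUBIC)
p=(.468,-.282,.15)
cv2.imwrite('pics/m8.png',np.hstack([crop(e,p,55),crop(c,p,55)]))
R=cloud(d).reshape(-1,3);m=(abs(R[:,2]-.122)<.003)&(np.hypot(R[:,0]-.468,R[:,1]+.282)<.06);print(m.sum(),R[m].min(0).round(4),R[m].max(0).round(4))
# bulb silhouette extents in the wrist view
for a,b in((.15,.16),): 
    m=(R[:,2]>a)&(R[:,2]<b)&(np.hypot(R[:,0]-.468,R[:,1]+.282)<.06);print('bulb',m.sum(),R[m].min(0).round(4) if m.sum() else 0,R[m].max(0).round(4) if m.sum() else 0)
```

```text
16.35 [ 0.46759576 -0.28097912  0.2298484 ] [ 0.57375696 -0.38841467 -0.7053083 ] 0.34893642236601274
354 278
437 253
1221 [ 0.4267 -0.3228  0.119 ] [ 0.4666 -0.2416  0.1245]
bulb 71 [ 0.4297 -0.3092  0.154 ] [ 0.4437 -0.2508  0.16  ]
```

View pics/m8.png

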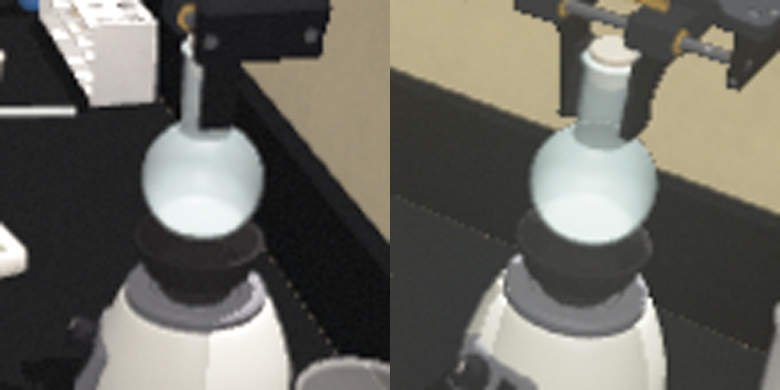

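The flask hangs upright, centred over the ring in both views (bulb and ring axes agree within ~2 mm after perspective), and the cradle is still up at 0.123. Lowering to seat.

>>> play_rows(commands=[[[0, 0, -0.008], [0, 0, 0]], [[0, 0, -0.014], [0, 0, 0]], [[0, 0, -0.018], [0, 0, 0]], [[0, 0, -0.022], [0, 0, 0]], [[0, 0, -0.025], [0, 0, 0]], [[0, 0, -0.025], [0, 0, 0]]])

```text
time_s: 17.25
position: [0.4678, -0.282, 0.2053]
tcp_rot: [[-0.0, -0.0, -1.0], [1.0, 0.0, -0.0], [0.0, -1.0, 0.0]]
force: [-0.3, 0.1, -1.6]
opening: 0.352
```

>>> play_rows(commands=[[[0, 0, -0.001], [0, 0, 0]], [[0, 0, -0.002], [0, 0, 0]], [[0, 0, -0.003], [0, 0, 0]], [[0, 0, -0.003], [0, 0, 0]]])

```text
time_s: 17.75
position: [0.4681, -0.2824, 0.2032]
tcp_rot: [[-0.0, 0.001, -1.0], [1.0, -0.001, -0.0], [-0.001, -1.0, -0.001]]
force: [-0.3, 0.0, 4.2]
opening: 0.353
```

>>> play_rows(commands=[[[0, 0, -0.001], [0, 0, 0]], [[0, 0, -0.002], [0, 0, 0]], [[0, 0, -0.003], [0, 0, 0]], [[0, 0, -0.004], [0, 0, 0]], [[0, 0, -0.005], [0, 0, 0]], [[0, 0, -0.006], [0, 0, 0]], [[0, 0, -0.007], [0, 0, 0]], [[0, 0, -0.007], [0, 0, 0]]])

```text
time_s: 18.75
position: [0.4681, -0.2824, 0.1961]
tcp_rot: [[-0.0, 0.001, -1.0], [1.0, -0.001, -0.0], [-0.001, -1.0, -0.001]]
force: [-1.9, -0.1, 6.0]
opening: 0.353
```

>>> play_rows(commands=[[[0, 0, -0.001], [0, 0, 0]], [[0, 0, -0.002], [0, 0, 0]], [[0, 0, -0.003], [0, 0, 0]], [[0, 0, -0.003], [0, 0, 0]]])

```text
time_s: 19.25
position: [0.4682, -0.2824, 0.1938]
tcp_rot: [[-0.0, 0.001, -1.0], [1.0, -0.001, -0.0], [-0.001, -1.0, -0.001]]
force: [-1.0, 1.4, 11.4]
opening: 0.351
```

>>> play_rows(commands=[[[0, 0, -0.001], [0, 0, 0]], [[0, 0, -0.001], [0, 0, 0]], [[0, 0, -0.001], [0, 0, 0]]])

```text
time_s: 19.62
position: [0.4682, -0.2824, 0.1937]
tcp_rot: [[-0.0, 0.001, -1.0], [1.0, -0.002, -0.0], [-0.002, -1.0, -0.001]]
force: [-2.8, 0.0, 16.6]
opening: 0.351
```

Run:
```python
from h import *
s=read_state(); print(s['time_s'],s['position'],s['force'],s['opening'])
d=snap('wrist','w9');e=snap('side','s9');c=snap('scene','c9')
s=read_state(); print(s['time_s'],s['position'],s['force'])
def crop(d,p,w):
    u,v=proj(d,p).astype(int); return cv2.resize(d['frame'][max(v-w,0):v+w,max(u-w,0):u+w,::-1],(390,390),interpolation=cv2.INTER_CUBIC)
p=(.468,-.282,.13)
cv2.imwrite('pics/m9.png',np.hstack([crop(e,p,50),crop(c,p,50)]))
for n in('w8','w9'):
    R=cloud(load(n)).reshape(-1,3);r=np.hypot(R[:,0]-.468,R[:,1]+.282);m=(r>.0385)&(r<.0412)&(R[:,2]>.1)&(R[:,2]<.13)&(R[:,0]<.445);print(n,'rim z',m.sum(),np.percentile(R[m,2],[50,75,90]).round(4))
```

```text
19.625 [ 0.46822986 -0.28244373  0.19374628] [-2.83882925e+00  1.43310258e-02  1.65535829e+01] 0.3509504658330182
19.775 [ 0.46820801 -0.28243383  0.19373828] [-3.18815923  0.3811179  17.26761053]
w8 rim z 450 [0.1226 0.1232 0.1235]
w9 rim z 573 [0.1126 0.1129 0.1134]
```

View pics/m9.png

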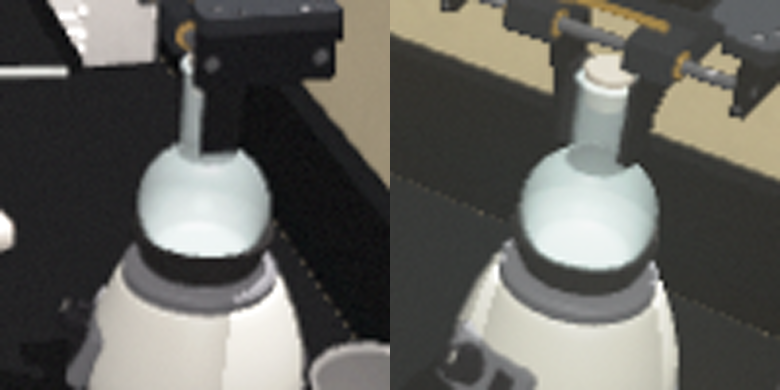

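The flask is seated upright in the ring at about (205,205) and (588,210), with the stopper in and the cradle down on its collar. The rim fell from 0.123 to 0.113 and the force rises without further travel, so the cradle is at its stop. Handing in.

```bash
python3 -c "
from rig import *
print(hand_in())"
```

```text
the job is handed in; nothing more can be done
None
```

The job is done and handed in at about 20 s of the 70 s allowed. The small stopper is in the round flask, and the arm is still gripping the neck and holding the flask pressed down in the cradle.

- **Stopper:** I put the smaller stopper in small end down, then pushed it with closed fingers up to about 27 N. Its foot ended about 17 mm below the rim, level and centred. That was before the flask touched the cradle.
- **Flask and cradle:** I lifted the flask by its neck, set it centrally in the ring and pressed straight down. The ring's rim fell from 123 mm to 113 mm above the worktop, so the cradle is on its collar.
- **Hold:** The downward push was about 17 N at hand-in, with no sign of the neck slipping and about 3 N of sideways force.
- **Other objects:** I did not touch the larger stopper, the beaker or the conical flask. I took no separate picture to confirm their final positions.

None of the checks failed. Small disagreements of 1–2 mm between cameras and pose readings stayed within the clearances.

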